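# Pack the spare check balls and snap the carton shut

### The job

Pour the four steel balls from the blue scoop into the white carton, bringing the spout down close over the opening before you tip so that none bounces out, and stand the scoop upright back on the bench. Then close the carton: first fold in its two short flaps (either one first), then fold the lid over them and press its front edge down until it snaps fully home and stays shut, without crushing the carton. Leave everything else on the bench where it is.

Things in the scene. Friction and masses are not known exactly. Their poses are not given: they have to be found in the camera images.
- carton: White carton, 130 mm (x) by 110 mm (y) outside, walls 4 mm, in a clear nest 160 x 140 x 8 mm fixed to the bench. Origin on the bench under its centre, z up. Inner floor z = 12 mm, rim z = 68 mm. Front wall (black spring clip, no flap) at y = +55 mm, lid hinge over the rear wall at y = -55 mm, short flaps hinge over the walls at x = -65 and +65 mm.
- flap_near (a joint): Angle (rad) of the short card flap on the carton's x = -65 mm wall: 0 flat inward over the opening, 1.57 upright, more leans outward (stop 2.4). Hinge line along carton y at x = -65, z = 69.5 mm. Flap 48 mm long, 80 mm wide (carton y -45 to +35 mm), 3 mm thick. Stiff crease (0.02 N m): stays where left.
- flap_far (a joint): The same for the short flap on the carton's x = +65 mm wall; hinge line at x = +65, z = 69.5 mm.
- flap_near_edge (a point): Middle of the free edge of the near short flap.
- flap_far_edge (a point): Middle of the free edge of the far short flap.
- lid (a joint): Lid angle (rad): 0 shut flat over the short flaps, 1.57 upright, more leans back, away from the front (stop 2.35). Hinge line along carton x at y = -55, z = 73.5 mm. Lid 128 mm wide, 110 mm long, 3 mm thick; a 20 mm tongue at its front edge goes down inside the front wall. Let go unsnapped, it springs up to 1.4 or more.
- lid_edge (a point): Middle of the lid's free front edge, outer face, marked by a blue strip; at carton y = +55, z = 75 mm when shut. Over the last 0.08 rad the tongue's bead must be forced past the spring clip: some 8 to 18 N pressed down here, then it gives and the lid stays shut. Press slowly: more than 50 N crushes the carton.
- scoop: Blue scoop, pan 112 mm long, 60 mm wide, walls 28 mm. Origin on the bench under the pan's centre, x points to the open spout, z up. Floor rises 8 degrees to the spout, so the balls lie at the rear; tipped spout-down 35 to 40 degrees it empties. 0.12 to 0.21 kg.
- spout (a point): Middle of the spout's lip, on the floor of the pan: 55 mm ahead of the scoop's origin and 19 mm up.
- grip_top (a point): Centre of the top of the scoop's black upright grip, at x = -66 mm, z = 95 mm in the scoop's frame: 16 mm thick (x), 40 mm wide (y); grip the top 35 mm across its thickness.
- ball0_center (a point): Centre of a steel ball, 18 mm diameter, 24 g, lying in the scoop at the start.
- ball1_center (a point): Centre of a steel ball, 18 mm diameter, 24 g, lying in the scoop at the start.
- ball2_center (a point): Centre of a steel ball, 18 mm diameter, 24 g, lying in the scoop at the start.
- ball3_center (a point): Centre of a steel ball, 18 mm diameter, 24 g, lying in the scoop at the start.
- flow_meter: Bystander: black flow meter on an aluminium foot, 35 x 60 x 105 mm, origin under its centre.
- brass_tee: Bystander: small brass pipe tee, 50 mm long, 28 mm high.
- screwdriver: Bystander: screwdriver, 160 mm long, lying.
- wrench: Bystander: wrench, 150 mm long, lying.
- tube_cell: Bystander: clear tube standing up, 60 mm diameter, 80 mm high.
- end_cap: Bystander: black round cap, 72 mm diameter, 20 mm high.
Mind the look-alikes: they are no part of the job. What is meant by the scoop is not pink, and is the larger of those in its own colour.

How it is judged:
On the way, in this order (a step that is already met when the one before it is completed fails the run):
1. all four balls lie inside the carton (x of ball0_center in the frame of carton between -0.062 and 0.062 m and y of ball0_center in the frame of carton between -0.052 and 0.052 m and z of ball0_center in the frame of carton between 0.01 and 0.055 m and x of ball1_center in the frame of carton between -0.062 and 0.062 m and y of ball1_center in the frame of carton between -0.052 and 0.052 m and z of ball1_center in the frame of carton between 0.01 and 0.055 m and x of ball2_center in the frame of carton between -0.062 and 0.062 m and y of ball2_center in the frame of carton between -0.052 and 0.052 m and z of ball2_center in the frame of carton between 0.01 and 0.055 m and x of ball3_center in the frame of carton between -0.062 and 0.062 m and y of ball3_center in the frame of carton between -0.052 and 0.052 m and z of ball3_center in the frame of carton between 0.01 and 0.055 m), for 0.2 s.
2. both short flaps are folded in (below 0.15 rad) while the lid is still open (above 0.5 rad) (value of joint each of flap_near, flap_far below 0.15 rad and value of joint lid above 0.5 rad), for 0.1 s.
3. the lid is pressed home (below 0.03 rad) (value of joint lid below 0.03 rad), for 0.2 s.
At the end, for the whole second after the job is handed in: All four balls inside the carton, both short flaps folded in (below 0.15 rad) under the lid, the lid snapped shut (below 0.03 rad) and staying so by itself, the scoop standing upright (within 0.1 rad) and still on the bench, nothing held (all of step 1 and value of joint each of flap_near, flap_far below 0.15 rad and value of joint lid below 0.03 rad and angle between scoop's own z axis and vertical below 0.1 rad and height (world z) of scoop between -0.01 and 0.01 m and linear speed of scoop below 0.02 m/s); the robot touches nothing.
It fails at once if a ball falls from high: it moves faster than 1.7 m/s (a free fall of about 150 mm) (linear speed of any of ball0, ball1, ball2, ball3 above 1.7 m/s).
It fails at once if the carton is crushed: pushed with more than 50 N (contact force between any of the fingers, the arm, scoop and carton above 50 N).
It fails at once if a bystander is moved by more than 30 mm (distance of any of flow_meter, brass_tee, screwdriver, wrench, tube_cell, end_cap from where it was at the start of the episode above 0.03 m).
It also fails if it takes over 72 s, if anything falls off the work surface, if the arm or the gripper's body presses on something with over 40 N, if the wrist force passes 120 N, or if a joint passes its speed limit or range.

### The arm

A 6-joint arm with a two-finger parallel gripper is mounted at the origin on the work surface. World frame = base frame: x ahead of the robot, y to its left, z up, the work surface at z = 0. Lengths are in m, angles in rad, forces in N, time in s.
With the tool pointing down it reaches from about 0.35 to 0.975 m from the base axis. Payload 4.9 kg.
Tool frame: the origin (TCP) lies midway between the tips of the shut fingers; the grasp point (between the pads) lies 19 mm behind it; z points along the fingers, y is the line along which they close (so a half turn about z gives the same grasp; the last joint's range is limited). The gripper opens to 85 mm and grips with 20 to 120 N. Pads are 22 mm wide; open, the fingers measure 114 mm over their backs; the gripper's body (76 mm by 85 mm) begins 54 mm behind the grasp point. The pads swing forward as they close: fully open they stand 13 mm farther back than shut.
Start: joints at [-1.4, 0.053, 1.613, -0, 1.476, -0.119], TCP at [0.179, -0.599, 0.231] pointing down, gripper open.
Joint ranges: [-3.01, 3.01], [-1.01, 2.22], [0.06, 2.58], [-1.02, 4.17], [0.09, 2.62], [-3.14, 3.14]. Speed limits (rad/s): [2.57, 2.57, 3.14, 3.14, 3.14, 3.14].

### API

Orientations are given as a rotation vector (axis times angle).
In Python, from station import ctrl, optics, job gives the robot as it stands.
- The arm moves only by the shell command python3 -m jog 'ROWS' [OPENING] [FORCE]. ROWS is JSON, a list of rows, each a list of 2 entries, a list of its own where there are three numbers: the shift along the tool's x, y, z in m, then the turn, a rotation vector about the tool's x, y, z in rad. A call has 1 to 5 rows; each row is the pose to reach, as a shift and turn from the pose commanded when the call began, along the tool's axes at that moment; what a row does not reach only later rows make up. A row lasts 1/10 s, in which the tool goes at most 50 mm and 8.59 degrees, less where a joint would pass 70% of its speed; a pose out of reach is approached as far as the arm can. A call with a gripper value outside its range is refused whole. OPENING is the opening, from 0 (shut) to 1 (fully open), set as the call begins (- or left out, the last holds). The fingers move at their own pace and stop on an object; FORCE is the grip in N (left out, the last holds). Time passes only in rows, so rows that repeat a pose let the fingers close. It gives the time, the measured TCP pose, the force, the opening and the grip force at its end, in the units of the state.
- ctrl.get_obs(): the state, without advancing time (a new reading comes with each control period).
- optics.get_image(name): name is "side" or "top"; returns a dict with "image" (420x560x3 uint8, blue, green, red), "fx", "fy", "cx", "cy" (pixels), "rvec" (rotation vector, rad) and "tvec" (3), from world to camera coordinates, as OpenCV has them. Camera axes: x right, y down, z forward; pixel columns grow to the right and rows downward; lengths in m; the calibration is good to about 2 mm. A picture is of the moment at which its call begins. There is no depth.
- job.finish_job(): hands the job in; it is judged then, once.
The state is a dict: "t": time; "q": joint angles; "dq": joint speeds; "effort": joint torques, N m; "tool_pos": TCP position; "tool_rot": TCP orientation; "contact_force": force on the tool from outside, world axes, zero at the start; "wrist_torque": the same for the moment, N m; "opening": finger opening in m; "grip_force": force on a finger pad.
Only numpy, scipy, OpenCV 4.12 (cv2) and the standard library are available. Lean on these libraries where they do the work, as an engineer would, in place of code of your own. Each camera call takes 0.05 s, during which the arm holds its last target. There are 200 camera calls.

## Working session

There is one attempt and no reset: what is moved stays moved. The work goes in short steps, Python scripts to look and compute and a shell command to move; the robot and the scene stay as the last step left them, time stands still between calls to the robot, and variables do not carry over. Pictures are saved under pics/ and viewed, at most 10 in all, crops included, and the job is handed in when it is done.

```bash
mkdir -p pics; ls
python3 - <<'E'
from station import ctrl, optics
import cv2
for n in("side","top"):
    d=optics.get_image(n); cv2.imwrite(f"pics/{n}0.png",d["image"]); print(n,d["fx"],d["fy"],d["cx"],d["cy"],d["rvec"],d["tvec"])
o=ctrl.get_obs(); print(o)
E
```

```text
pics
side 406.8166205959472 406.8166205959472 276.6404416478158 213.80173567311377 [ 0.13445612 -2.66038294  1.50950624] [0.53712085 0.07445127 1.07932955]
top 544.1144647203138 544.1144647203138 284.2966730995429 205.59268345288106 [ 2.18164961 -2.17991244  0.11836722] [0.026924   0.54427621 1.57675826]
{'t': 0.1, 'q': array([-1.40000395e+00,  5.33460485e-02,  1.61419717e+00,  6.39446231e-06,
        1.47599536e+00, -1.18980266e-01]), 'dq': array([ 7.80592010e-05,  1.50906867e-04, -4.61378885e-03,  6.83830982e-04,
        7.07115894e-04, -1.33430622e-03]), 'effort': array([ 1.19105338e-03, -3.94900954e+01, -3.71360600e+01,  1.51418899e-06,
        3.93377995e-03, -2.95636262e-07]), 'tool_pos': array([ 0.17849866, -0.59836348,  0.23012755]), 'tool_rot': array([-3.10675116e+00, -4.53301135e-01,  6.91389818e-05]), 'contact_force': array([0.11188721, 0.51437217, 0.49897315]), 'wrist_torque': array([-0.03031906, -0.06168834,  0.0174404 ]), 'grip_force': 0.0, 'opening': 0.08514352228928243}
```

View pics/top0.png

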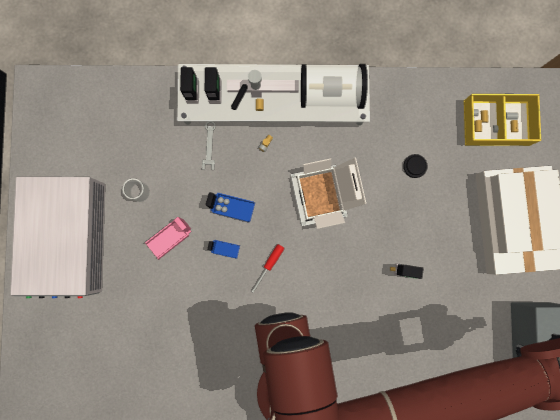

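View pics/side0.png

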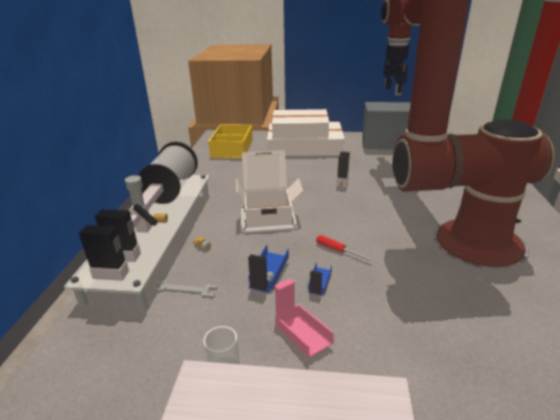

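```bash
cat > h.py <<'E'
import numpy as np, cv2
from station import ctrl, optics
from scipy.spatial.transform import Rotation as R
def ray(d,uv):
    M=R.from_rotvec(np.ravel(d["rvec"])).as_matrix(); c=-M.T@np.ravel(d["tvec"])
    v=M.T@np.array([(uv[0]-d["cx"])/d["fx"],(uv[1]-d["cy"])/d["fy"],1]); return c,v
def plane(d,uv,z):
    c,v=ray(d,uv); return (c+v*(z-c[2])/v[2])
def two(d1,u1,d2,u2):
    c1,v1=ray(d1,u1);c2,v2=ray(d2,u2)
    A=np.c_[v1,-v2]; s=np.linalg.lstsq(A,c2-c1,rcond=None)[0]
    p,q=c1+s[0]*v1,c2+s[1]*v2; return (p+q)/2,np.linalg.norm(p-q)
def proj(d,p):
    K=np.array([[d["fx"],0,d["cx"]],[0,d["fy"],d["cy"]],[0,0,1.]])
    return cv2.projectPoints(np.float64(p).reshape(-1,3),np.ravel(d["rvec"]),np.ravel(d["tvec"]),K,None)[0][:,0]
E
python3 - <<'E'
from h import *
t=optics.get_image("top"); s=optics.get_image("side")
a=cv2.resize(t["image"][150:270,195:375],None,fx=4,fy=4,interpolation=2)
cv2.imwrite("pics/c1.png",a)
a=cv2.resize(s["image"][140:300,220:330],None,fx=3.7,fy=3.7,interpolation=2)
cv2.imwrite("pics/c2.png",a)
for n,d in(("top",t),("side",s)):
    h=cv2.cvtColor(d["image"],cv2.COLOR_BGR2HSV); m=cv2.inRange(h,(105,150,60),(125,255,255))
    for c in cv2.findContours(m,0,2)[0]:
        if cv2.contourArea(c)>40: print(n,cv2.contourArea(c),cv2.minAreaRect(c))
E
```

```text
top 297.5 ((224.63528442382812, 248.64117431640625), (26.03165626525879, 13.124293327331543), 12.528807640075684)
top 737.0 ((232.17649841308594, 206.7941436767578), (40.01837158203125, 20.372989654541016), 14.03624439239502)
side 75.5 ((321.058837890625, 277.7646789550781), (12.12678050994873, 16.97749137878418), 14.03624439239502)
side 219.0 ((273.50567626953125, 263.4698181152344), (18.244565963745117, 18.183135986328125), 10.619654655456543)
side 158.5 ((410.3647155761719, 51.241180419921875), (8.302864074707031, 49.48627471923828), 6.911227226257324)
side 7011.0 ((336.5, 48.5), (97.0, 101.0), 90.0)
side 35898.5 ((78.0, 168.5), (337.0, 156.0), 90.0)
```

View pics/c1.png

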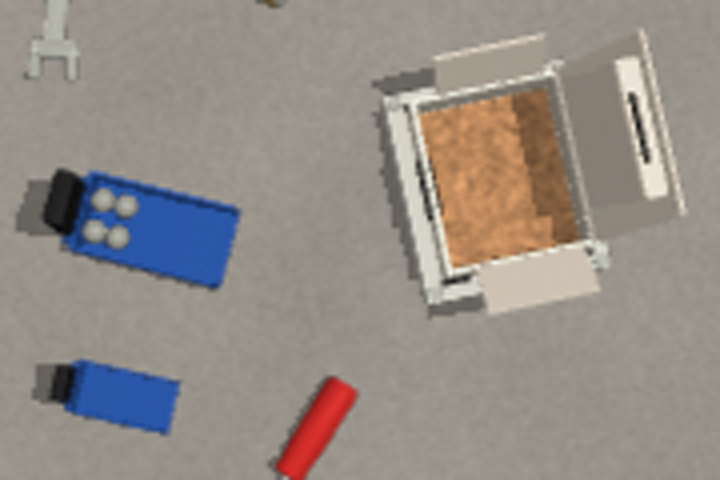

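View pics/c2.png

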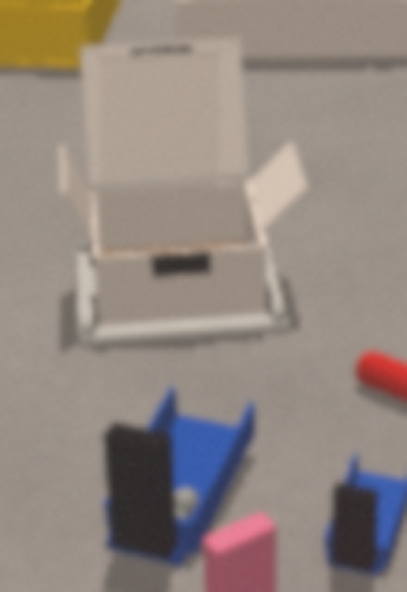

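Run:
```python
from h import *
t=optics.get_image("top"); s=optics.get_image("side")
T=lambda p:((p[0]+.5)/4-.5+195,(p[1]+.5)/4-.5+150)
S=lambda p:((p[0]+.5)/3.7-.5+220,(p[1]+.5)/3.7-.5+140)
print("cams",ray(t,(0,0))[0],ray(s,(0,0))[0])
print("grip2",two(t,T((63,198)),s,S((140,430))))
print("rim",[plane(t,T(p),.068).round(4)[:2] for p in((415,106),(553,74),(592,240),(450,272))])
print("nest front",[plane(t,T(p),.008).round(4)[:2] for p in((385,97),(432,303))])
print("scoop top corners z.03",[plane(t,T(p),.035).round(4)[:2] for p in((90,172),(65,248),(217,290),(238,207))])
print("balls",[plane(t,T(p),.018).round(4)[:2] for p in((103,199),(126,206),(94,231),(118,237))])
print("lip bottom corner side", [plane(s,S(p),z).round(4)[:2] for p,z in(((252,405),.047),((172,392),.047))])
print("carton front rim side",[plane(s,S(p),.068).round(4)[:2] for p in((95,250),(262,248))])
print("lid top", two(t,T((640,30)),s,S((82,47))),two(t,T((685,212)),s,S((243,40))))
print("flap far",two(t,T((433,57)),s,S((60,145))),"flap near",two(t,T((600,290)),s,S((293,143))),two(t,T((490,313)),s,S((308,185))))
```

```text
cams [0.39500235 0.05156809 1.62001296] [0.41462604 0.94351141 0.62997265]
grip2 (array([0.55440338, 0.2360831 , 0.09610496]), np.float64(0.002319535321376521))
rim [array([ 0.6256, -0.0125]), array([ 0.6491, -0.1123]), array([ 0.5289, -0.1393]), array([ 0.5058, -0.0373])]
nest front [array([0.6412, 0.0074]), array([ 0.487 , -0.0273])]
scoop top corners z.03 [array([0.5812, 0.2241]), array([0.5253, 0.2417]), array([0.4948, 0.1308]), array([0.5556, 0.1158])]
balls [array([0.5631, 0.2162]), array([0.5579, 0.1992]), array([0.5394, 0.2225]), array([0.5349, 0.2048])]
lip bottom corner side [array([0.4963, 0.1379]), array([0.5511, 0.1273])]
carton front rim side [array([ 0.6297, -0.022 ]), array([ 0.5045, -0.0338])]
lid top (array([ 0.66019653, -0.16022157,  0.17449962]), np.float64(0.0032401403646048713)) (array([ 0.53566469, -0.18940624,  0.17132988]), np.float64(0.006460359598632345))
flap far (array([ 0.64787323, -0.02105261,  0.15534798]), np.float64(0.0030948614160550914)) flap near (array([ 0.48962897, -0.1400953 ,  0.10443874]), np.float64(0.0021184653149121375)) (array([ 0.47317252, -0.06285457,  0.10731275]), np.float64(0.0024380099108780116))
```

```bash
cat >> h.py <<'E'
def pose():
    o=ctrl.get_obs(); return o,np.array(o["tool_pos"]),R.from_rotvec(o["tool_rot"])
def down(yaw,tilt=0): # tool y axis heading (deg), z down, then tilt about tool x (deg)
    a=np.radians(yaw); Y=np.array([np.cos(a),np.sin(a),0]); Z=np.array([0,0,-1.]); X=np.cross(Y,Z)
    return R.from_matrix(np.c_[X,Y,Z])*R.from_euler('x',tilt,degrees=True)
def to(p,Rt):
    o,p0,R0=pose(); print("t",round(o["t"],2),"shift",R0.inv().apply(np.array(p)-p0).round(4),"turn",(R0.inv()*Rt).as_rotvec().round(4),"q",o["q"].round(2))
C0=np.array([.5774,-.0754,0]); CY=12.5; RC=R.from_euler('z',CY,degrees=True)
def car(*p): return C0+RC.apply(p)
def icar(p): return RC.inv().apply(np.array(p)-C0)
E
python3 -c "
from h import *
to([.554,.236,.25],down(76))"
```

```text
t 0.3 shift [ 0.5983 -0.6926 -0.0186] turn [-1.0000e-04 -1.0000e-03 -2.6074e+00] q [-1.4   0.05  1.61  0.    1.48 -0.12]
```

```bash
python3 -m jog '[[[0.03,-0.035,-0.001],[0,0,0]],[[0.06,-0.07,-0.002],[0,0,0]],[[0.09,-0.104,-0.003],[0,0,0]],[[0.12,-0.139,-0.004],[0,0,0]],[[0.15,-0.173,-0.005],[0,0,0]]]' 1
python3 -m jog '[[[0.03,-0.035,-0.001],[0,0,-0.14]],[[0.06,-0.07,-0.002],[0,0,-0.28]],[[0.09,-0.104,-0.003],[0,0,-0.42]],[[0.12,-0.139,-0.004],[0,0,-0.56]],[[0.15,-0.173,-0.005],[0,0,-0.7]]]'
python3 -c "
from h import *
to([.554,.236,.25],down(76))"
```

```text
t: 0.8
tool_pos: [0.2733, -0.3885, 0.2363]
tool_rot: [3.109, 0.453, 0.0]
contact_force: [0.9, 0.0, 0.7]
opening: 0.0854
grip_force: 0.0
t: 1.3
tool_pos: [0.3676, -0.1799, 0.2416]
tool_rot: [2.76, 1.499, 0.001]
contact_force: [0.8, -0.4, -0.3]
opening: 0.0853
grip_force: 0.0
t 1.3 shift [ 0.4504 -0.07   -0.0085] turn [ 8.0000e-04  1.1000e-03 -1.9022e+00] q [-0.64 -0.51  2.07  0.    1.58 -0.06]
```

```bash
python3 -m jog '[[[0.04,-0.006,-0.001],[0,0,-0.14]],[[0.08,-0.012,-0.002],[0,0,-0.28]],[[0.12,-0.018,-0.003],[0,0,-0.42]],[[0.16,-0.024,-0.003],[0,0,-0.56]],[[0.2,-0.03,-0.004],[0,0,-0.7]]]'
python3 -c "
from h import *
to([.554,.236,.25],down(76))"
```

```text
t: 1.8
tool_pos: [0.4523, 0.0038, 0.2454]
tool_rot: [2.078, 2.355, 0.0]
contact_force: [0.6, -0.0, 0.2]
opening: 0.0851
grip_force: 0.0
t 1.8 shift [ 0.2177  0.1299 -0.0045] turn [ 4.0000e-04  6.0000e-04 -1.2014e+00] q [-0.16 -0.39  1.98 -0.    1.55 -0.28]
```

```bash
python3 -m jog '[[[0.04,0.024,-0.001],[0,0,-0.14]],[[0.08,0.048,-0.002],[0,0,-0.28]],[[0.12,0.072,-0.003],[0,0,-0.42]],[[0.16,0.095,-0.003],[0,0,-0.56]],[[0.2,0.12,-0.004],[0,0,-0.7]]]'
python3 -m jog '[[[0,0,0],[0,0,-0.14]],[[0,0,0],[0,0,-0.28]],[[0,0,0],[0,0,-0.42]],[[0,0,0],[0,0,-0.5]],[[0,0,0],[0,0,-0.5]]]'
python3 - <<'E'
from h import *
to([.554,.236,.13],down(76))
t=optics.get_image("top"); s=optics.get_image("side")
a=cv2.resize(t["image"][150:270,170:290],None,fx=4,fy=4,interpolation=2)
b=cv2.resize(s["image"][160:310,200:300],(320,480),interpolation=2)
cv2.imwrite("pics/c3.png",np.hstack([a,b]))
E
```

```text
t: 2.3
tool_pos: [0.5476, 0.2169, 0.2492]
tool_rot: [1.144, 2.926, -0.0]
contact_force: [-0.1, -1.3, 0.1]
opening: 0.0854
grip_force: 0.0
t: 2.8
tool_pos: [0.5472, 0.2149, 0.2492]
tool_rot: [-0.395, -3.116, 0.0]
contact_force: [-0.2, 0.0, -0.2]
opening: 0.0855
grip_force: 0.0
t 2.8 shift [-0.0013  0.0221  0.1192] turn [-0.0001 -0.0002 -0.0075] q [ 0.25 -0.04  1.68  0.    1.51 -1.07]
```

View pics/c3.png

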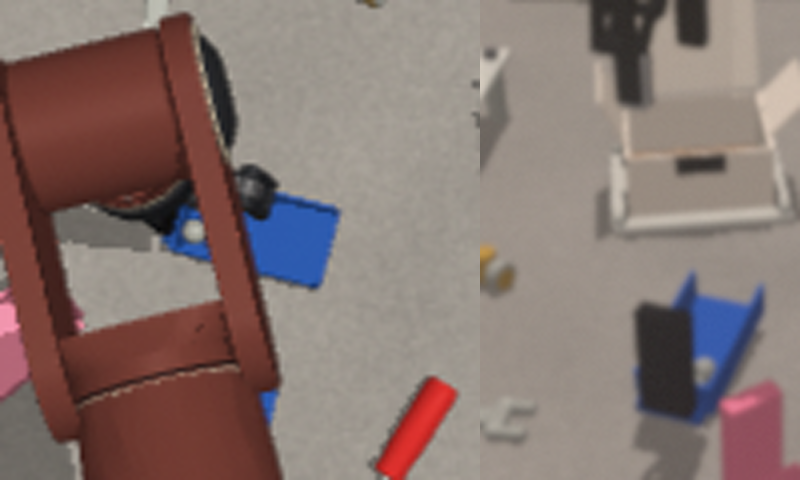

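```bash
python3 -m jog '[[[0,0.011,0.04],[0,0,0]],[[-0.001,0.022,0.08],[0,0,0]],[[-0.001,0.022,0.12],[0,0,0]],[[-0.001,0.022,0.16],[0,0,0]],[[-0.001,0.022,0.187],[0,0,0]]]'
python3 -m jog '[[[0,0,0],[0,0,0]],[[0,0,0],[0,0,0]],[[0,0,0],[0,0,0]],[[0,0,0],[0,0,0]],[[0,0,0],[0,0,0]]]' 0 40
python3 -m jog '[[[0,0,0],[0,0,0]],[[0,0,0],[0,0,0]],[[0,0,0],[0,0,0]]]'
```

```text
t: 3.4
tool_pos: [0.552, 0.2354, 0.0589]
tool_rot: [-0.396, -3.113, 0.002]
contact_force: [0.0, -0.2, -0.7]
opening: 0.0856
grip_force: 0.0
t: 3.9
tool_pos: [0.5554, 0.2366, 0.0648]
tool_rot: [0.394, 3.113, 0.003]
contact_force: [1.2, 0.8, 1.3]
opening: 0.0159
grip_force: 39.4
t: 4.2
tool_pos: [0.5554, 0.2366, 0.0648]
tool_rot: [0.394, 3.113, 0.003]
contact_force: [-1.1, 1.0, 6.5]
opening: 0.0156
grip_force: 40.2
```

```bash
cat >> h.py <<'E'
LIP=np.array([0,-.121,.046])
def lip(pc,yaw,tilt):
    Rt=down(yaw,tilt); p=car(*pc)-Rt.apply(LIP); to(p,Rt)
E
python3 -m jog '[[[0,0,-0.01],[0,0,0]],[[0,0,-0.03],[0,0,0]],[[0,0,-0.055],[0,0,0]],[[0,0,-0.08],[0,0,0]],[[0,0,-0.1],[0,0,0]]]' - 80
python3 - <<'E'
from h import *
lip((0,.09,.12),102.5,0)
t=optics.get_image("top"); s=optics.get_image("side")
cv2.imwrite("pics/c4.png",np.hstack([cv2.resize(t["image"][150:270,190:310],None,fx=3,fy=3),cv2.resize(s["image"][140:300,200:310],(320,360))]))
E
```

```text
t: 4.7
tool_pos: [0.5534, 0.2357, 0.1633]
tool_rot: [-0.395, -3.116, 0.0]
contact_force: [0.3, -0.1, -3.0]
opening: 0.015
grip_force: 78.2
t 4.7 shift [-0.0052 -0.1072 -0.0026] turn [-2.0e-04 -4.0e-04 -4.7e-01] q [ 0.28  0.05  1.73 -0.    1.36 -1.04]
```

View pics/c4.png

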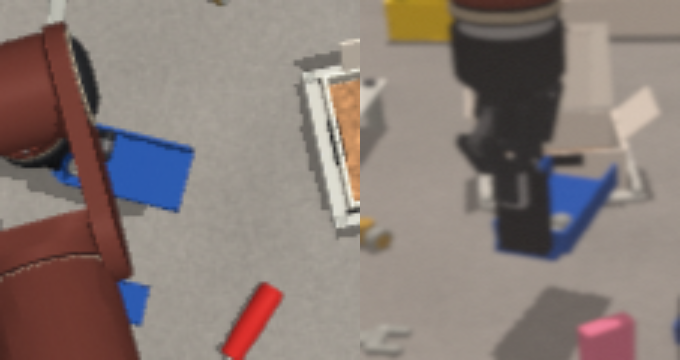

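```bash
python3 -m jog '[[[0,-0.008,0],[0,0,-0.04]],[[-0.001,-0.025,0],[0,0,-0.11]],[[-0.002,-0.042,-0.001],[0,0,-0.18]],[[-0.003,-0.06,-0.001],[0,0,-0.26]],[[-0.004,-0.075,-0.002],[0,0,-0.33]]]'
python3 -m jog '[[[0.008,-0.012,0],[0,0,-0.06]],[[0.01,-0.022,0],[0,0,-0.1]],[[0.01,-0.03,0],[0,0,-0.14]],[[0.01,-0.03,0],[0,0,-0.14]]]'
python3 - <<'E'
from h import *
lip((0,.025,.10),102.5,0)
E
```

```text
t: 5.3
tool_pos: [0.5373, 0.1612, 0.1618]
tool_rot: [0.127, -3.135, 0.001]
contact_force: [0.4, -0.5, -3.7]
opening: 0.0146
grip_force: 78.3
t: 5.7
tool_pos: [0.5301, 0.1306, 0.1622]
tool_rot: [0.34, -3.12, 0.0]
contact_force: [-0.7, 0.4, -3.4]
opening: 0.0147
grip_force: 78.3
t 5.7 shift [-0.0017 -0.0654  0.0162] turn [ 0.0001 -0.0034 -0.0014] q [ 0.11 -0.08  1.86 -0.    1.36 -1.68]
```

Move in over the opening, then compute tip waypoints around the lip.

```bash
python3 -m jog '[[[0,-0.01,0.001],[0,0,0]],[[-0.001,-0.028,0.005],[0,0,0]],[[-0.001,-0.046,0.01],[0,0,0]],[[-0.002,-0.06,0.014],[0,0,0]],[[-0.002,-0.065,0.016],[0,0,0]]]'
python3 - <<'E'
from h import *
s=optics.get_image("side");t=optics.get_image("top")
cv2.imwrite("pics/c5.png",np.hstack([cv2.resize(t["image"][140:260,250:370],None,fx=3,fy=3),cv2.resize(s["image"][130:290,200:320],(400,360))]))
for a,z in((8,.096),(16,.092),(24,.088),(32,.086),(40,.085),(44,.085)): print(a); lip((0,.025,z),102.5,-a)
E
```

```text
t: 6.2
tool_pos: [0.5473, 0.0674, 0.1473]
tool_rot: [0.339, -3.122, 0.0]
contact_force: [-0.7, -0.0, -1.9]
opening: 0.0149
grip_force: 78.4
8
t 6.3 shift [ 0.0015 -0.0082 -0.0108] turn [-0.1391 -0.0012 -0.0013] q [-0.01 -0.06  1.86  0.    1.33 -1.8 ]
16
t 6.3 shift [ 0.0015 -0.018  -0.022 ] turn [-0.2787 -0.0011 -0.0014] q [-0.01 -0.06  1.86  0.    1.33 -1.8 ]
24
t 6.3 shift [ 0.0015 -0.0298 -0.0317] turn [-0.4183 -0.001  -0.0015] q [-0.01 -0.06  1.86  0.    1.33 -1.8 ]
32
t 6.3 shift [ 0.0015 -0.0434 -0.0416] turn [-0.5579 -0.0009 -0.0016] q [-0.01 -0.06  1.86  0.    1.33 -1.8 ]
40
t 6.3 shift [ 0.0015 -0.0585 -0.0505] turn [-0.6976 -0.0008 -0.0016] q [-0.01 -0.06  1.86  0.    1.33 -1.8 ]
44
t 6.3 shift [ 0.0015 -0.0665 -0.0546] turn [-0.7674 -0.0008 -0.0017] q [-0.01 -0.06  1.86  0.    1.33 -1.8 ]
```

View pics/c5.png

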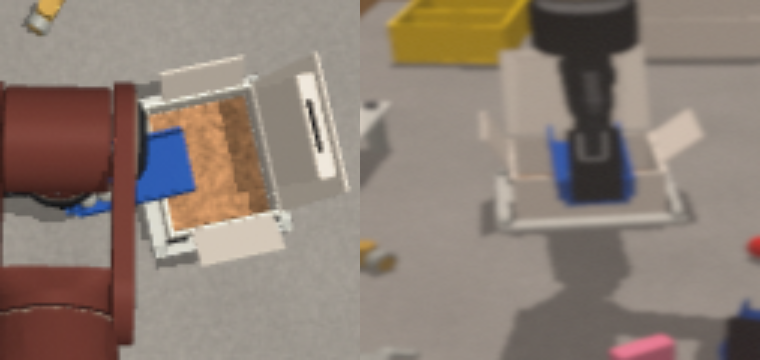

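```bash
python3 -m jog '[[[0.001,-0.004,-0.005],[-0.07,0,0]],[[0.001,-0.008,-0.011],[-0.139,0,0]],[[0.001,-0.013,-0.016],[-0.209,0,0]],[[0.001,-0.018,-0.022],[-0.279,0,0]],[[0.001,-0.018,-0.022],[-0.279,0,0]]]'
python3 - <<'E'
from h import *
for a,z in((24,.088),(32,.086),(40,.085),(44,.085)): print(a); lip((0,.025,z),102.5,-a)
E
```

```text
t: 6.8
tool_pos: [0.5512, 0.0495, 0.171]
tool_rot: [0.333, -3.065, -0.429]
contact_force: [-0.2, 0.7, -4.0]
opening: 0.0147
grip_force: 78.6
24
t 6.8 shift [ 0.0014 -0.0081 -0.0109] turn [-0.1408  0.0018 -0.0016] q [-0.18 -0.03  1.82  0.26  1.47 -2.  ]
32
t 6.8 shift [ 0.0014 -0.0185 -0.0242] turn [-0.2804  0.0019 -0.0015] q [-0.18 -0.03  1.82  0.26  1.47 -2.  ]
40
t 6.8 shift [ 0.0013 -0.0306 -0.0369] turn [-0.42    0.002  -0.0014] q [-0.18 -0.03  1.82  0.26  1.47 -2.  ]
44
t 6.8 shift [ 0.0013 -0.0372 -0.0431] turn [-0.4898  0.0021 -0.0013] q [-0.18 -0.03  1.82  0.26  1.47 -2.  ]
```

```bash
python3 -m jog '[[[0.001,-0.004,-0.005],[-0.07,0,0]],[[0.001,-0.008,-0.011],[-0.14,0,0]],[[0.001,-0.013,-0.018],[-0.21,0,0]],[[0.001,-0.018,-0.024],[-0.28,0,0]],[[0.001,-0.031,-0.037],[-0.42,0,0]]]'
python3 -m jog '[[[0,-0.005,-0.006],[-0.06,0,0]],[[0,-0.005,-0.006],[-0.06,0,0]],[[0,-0.005,-0.006],[-0.06,0,0]],[[0,-0.005,-0.006],[-0.06,0,0]],[[0,-0.005,-0.006],[-0.06,0,0]]]'
python3 - <<'E'
from h import *
lip((0,.025,.09),102.5,-44)
t=optics.get_image("top");s=optics.get_image("side")
cv2.imwrite("pics/c6.png",np.hstack([cv2.resize(t["image"][130:270,250:370],(360,420)),cv2.resize(s["image"][100:260,210:330],(420,420))]))
E
```

```text
t: 7.3
tool_pos: [0.558, 0.0137, 0.1989]
tool_rot: [0.321, -2.865, -1.047]
contact_force: [0.5, -0.1, -1.4]
opening: 0.0147
grip_force: 79.0
t: 7.8
tool_pos: [0.5595, 0.0051, 0.1993]
tool_rot: [0.313, -2.829, -1.126]
contact_force: [0.6, 0.4, -1.3]
opening: 0.0151
grip_force: 79.0
t 7.8 shift [-0.      0.0037 -0.0074] turn [-0.0104 -0.0007  0.0018] q [-0.41  0.15  1.7   0.6   1.77 -2.23]
```

View pics/c6.png

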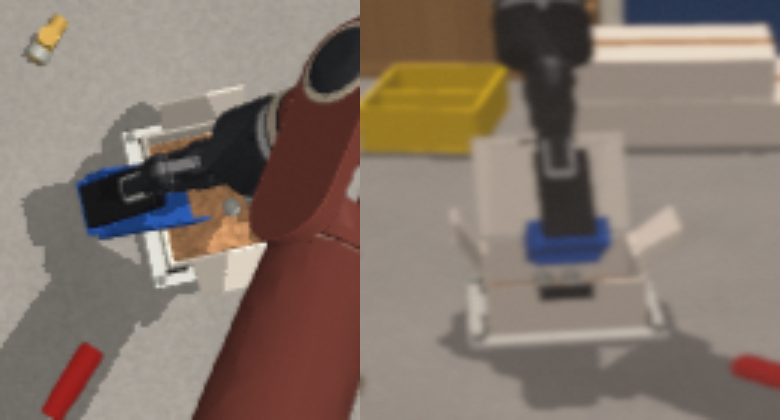

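```bash
python3 -m jog '[[[0,0,0],[-0.06,0,0]],[[0,0,0],[-0.06,0,0]],[[0,0,0],[0,0,0]],[[0,0,0],[0,0,0]],[[0,0,0],[0,0,0]]]'
python3 - <<'E'
from h import *
for a,z in((24,.11),(0,.12)): lip((0,.03,z),102.5,-a)
E
```

```text
t: 8.4
tool_pos: [0.5597, 0.0043, 0.1993]
tool_rot: [0.311, -2.829, -1.128]
contact_force: [0.2, 0.3, -1.1]
opening: 0.0149
grip_force: 79.1
t 8.4 shift [-0.      0.0305  0.0262] turn [0.3397 0.0004 0.001 ] q [-0.41  0.15  1.7   0.6   1.77 -2.23]
t 8.4 shift [-0.      0.0275  0.0719] turn [7.586e-01 6.000e-04 9.000e-04] q [-0.41  0.15  1.7   0.6   1.77 -2.23]
```

```bash
python3 -m jog '[[[0,0.012,0.002],[0.07,0,0]],[[0,0.02,0.01],[0.17,0,0]],[[0,0.03,0.026],[0.34,0,0]],[[0,0.029,0.049],[0.55,0,0]],[[0,0.028,0.072],[0.7586,0,0]]]'
python3 -m jog '[[[0,0,0],[0,0,0]],[[0,0,0],[0,0,0]]]'
python3 - <<'E'
from h import *
# return: scoop back to its old place, lifted
to([.554,.236,.17],down(76)); lip((0,.13,.13),102.5,0)
E
```

```text
t: 8.9
tool_pos: [0.5452, 0.0723, 0.167]
tool_rot: [0.339, -3.105, -0.208]
contact_force: [-1.1, 1.1, -2.3]
opening: 0.0152
grip_force: 79.0
t: 9.1
tool_pos: [0.5436, 0.0735, 0.1653]
tool_rot: [0.343, -3.098, -0.218]
contact_force: [-0.2, 0.0, -2.2]
opening: 0.0148
grip_force: 79.4
t 9.1 shift [-0.0456  0.1554  0.0172] turn [ 0.1379 -0.034   0.464 ] q [-0.07 -0.06  1.85  0.14  1.4  -1.89]
t 9.1 shift [-0.0009  0.0989  0.0032] turn [ 0.1407 -0.0015  0.0022] q [-0.07 -0.06  1.85  0.14  1.4  -1.89]
```

```bash
python3 -m jog '[[[0,0.03,-0.01],[0.07,0,0]],[[-0.001,0.07,0],[0.1407,0,0]],[[-0.001,0.0989,0.003],[0.1407,0,0]],[[-0.001,0.0989,0.003],[0.1407,0,0]]]'
python3 - <<'E'
from h import *
to([.554,.236,.12],down(76))
t=optics.get_image("top");s=optics.get_image("side")
cv2.imwrite("pics/c7.png",np.hstack([cv2.resize(t["image"][130:250,195:375],(540,360)),cv2.resize(s["image"][140:300,220:340],(240,360))]))
E
```

```text
t: 9.5
tool_pos: [0.524, 0.1703, 0.1769]
tool_rot: [0.345, -3.122, -0.001]
contact_force: [0.4, -1.0, -1.7]
opening: 0.0152
grip_force: 79.8
t 9.5 shift [-0.0436  0.0575  0.0569] turn [ 0.0007 -0.0005  0.4643] q [ 0.18 -0.08  1.84  0.    1.39 -1.61]
```

View pics/c7.png

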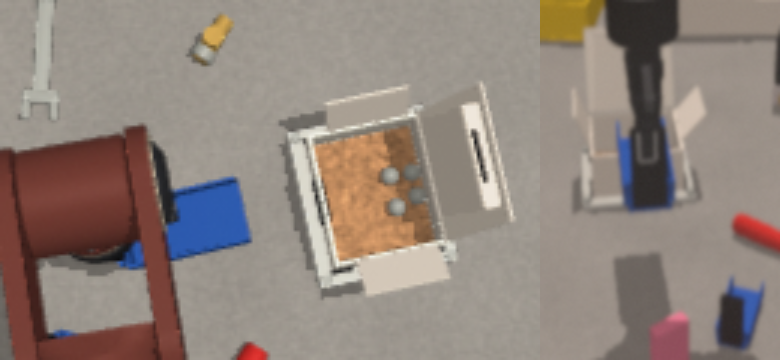

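```bash
python3 -m jog '[[[-0.01,0.015,0.01],[0,0,0.12]],[[-0.022,0.029,0.025],[0,0,0.24]],[[-0.033,0.043,0.04],[0,0,0.36]],[[-0.044,0.0575,0.057],[0,0,0.464]],[[-0.044,0.0575,0.057],[0,0,0.464]]]'
python3 -c "
from h import *
to([.5554,.2366,.0648],down(76))"
```

```text
t: 10.1
tool_pos: [0.5544, 0.2327, 0.1163]
tool_rot: [-0.388, -3.113, 0.005]
contact_force: [-0.6, 0.3, -2.1]
opening: 0.0149
grip_force: 79.8
t 10.1 shift [-0.0002  0.0042  0.0515] turn [-0.0036 -0.0042 -0.0037] q [ 0.27  0.1   1.76 -0.    1.29 -1.05]
```

```bash
python3 -m jog '[[[0,0.004,0.02],[0,0,0]],[[0,0.004,0.035],[0,0,0]],[[0,0.004,0.044],[0,0,0]],[[0,0.004,0.048],[0,0,0]],[[0,0.004,0.05],[0,0,0]]]'
python3 -m jog '[[[0,0,0.001],[0,0,0]],[[0,0,0.001],[0,0,0]]]'
```

```text
t: 10.6
tool_pos: [0.5557, 0.2372, 0.0692]
tool_rot: [0.386, 3.118, -0.003]
contact_force: [0.5, 0.5, -1.9]
opening: 0.0147
grip_force: 79.8
t: 10.8
tool_pos: [0.5561, 0.2379, 0.0691]
tool_rot: [0.385, 3.116, -0.002]
contact_force: [0.6, -0.2, -1.4]
opening: 0.0146
grip_force: 79.8
```

```bash
python3 -m jog '[[[0,0,0.001],[0,0,0]],[[0,0,0.002],[0,0,0]],[[0,0,0.003],[0,0,0]],[[0,0,0.003],[0,0,0]]]'
python3 -m jog '[[[0,0,0.001],[0,0,0]],[[0,0,0.001],[0,0,0]],[[0,0,0.001],[0,0,0]]]'
```

```text
t: 11.2
tool_pos: [0.5556, 0.2378, 0.0652]
tool_rot: [0.385, 3.118, -0.003]
contact_force: [-0.0, -0.6, -2.8]
opening: 0.0147
grip_force: 79.8
t: 11.5
tool_pos: [0.5559, 0.238, 0.065]
tool_rot: [0.385, 3.117, -0.002]
contact_force: [-2.2, -0.7, 1.9]
opening: 0.0151
grip_force: 80.3
```

```bash
python3 -m jog '[[[0,0,0],[0,0,0]],[[0,0,0],[0,0,0]],[[0,0,0],[0,0,0]],[[0,0,0],[0,0,0]],[[0,0,0],[0,0,0]]]' 1
python3 -m jog '[[[0,0,-0.02],[0,0,0]],[[0,0,-0.05],[0,0,0]],[[0,0,-0.09],[0,0,0]],[[0,0,-0.13],[0,0,0]],[[0,0,-0.15],[0,0,0]]]'
python3 - <<'E'
from h import *
t=optics.get_image("top")
print("z,x of hinge etc")
for a in(1.6,1.8,2.0,2.2,2.4):
    x=.065-.048*np.cos(a); z=.0695+.048*np.sin(a)
    print(a,proj(t,[car(x,.035,z),car(x,-.045,z),car(-x,.035,z),car(-x,-.045,z)]).round(1).tolist())
print("obs far (303,164)(331,158.5) near (317,228)(344.7,222.4)")
for px in((332,108),(332,122)): print(plane(t,px,.1),plane(t,px,.03))
h=cv2.cvtColor(t["image"],cv2.COLOR_BGR2HSV); m=cv2.inRange(h,(105,150,60),(125,255,255))
for c in cv2.findContours(m,0,2)[0]:
    if cv2.contourArea(c)>40: print(cv2.contourArea(c),cv2.minAreaRect(c))
to(car(-.135,0,.2),down(102.5))
E
```

```text
t: 12.0
tool_pos: [0.5557, 0.2378, 0.0643]
tool_rot: [0.385, 3.117, -0.003]
contact_force: [-0.6, 0.2, 0.2]
opening: 0.0848
grip_force: 0.0
t: 12.5
tool_pos: [0.5573, 0.2386, 0.2192]
tool_rot: [0.384, 3.111, 0.002]
contact_force: [0.8, 0.8, 0.6]
opening: 0.0856
grip_force: 0.0
z,x of hinge etc
1.6 [[304.2, 170.3], [332.1, 164.3], [314.7, 216.6], [342.8, 210.5]]
1.8 [[303.4, 167.1], [331.3, 161.1], [315.5, 220.0], [343.5, 213.8]]
2.0 [[302.7, 164.1], [330.5, 158.1], [316.1, 223.3], [344.1, 217.1]]
2.2 [[302.0, 161.6], [329.6, 155.6], [316.6, 226.3], [344.6, 220.1]]
2.4 [[301.3, 159.6], [328.8, 153.6], [317.0, 228.9], [344.9, 222.7]]
obs far (303,164)(331,158.5) near (317,228)(344.7,222.4)
[ 0.81758579 -0.10782798  0.1       ] [ 0.8370467  -0.11516853  0.03      ]
[ 0.77681343 -0.10749804  0.1       ] [ 0.79439668 -0.11482339  0.03      ]
98.0 ((231.70269775390625, 250.28378295898438), (11.672327995300293, 13.1519193649292), 9.462322235107422)
512.0 ((236.60108947753906, 207.56178283691406), (31.855098724365234, 20.462217330932617), 12.994616508483887)
t 12.55 shift [ 0.0262 -0.3608  0.0205] turn [ 0.0015  0.0107 -0.4638] q [ 0.28  0.01  1.67 -0.    1.45 -1.04]
```

```bash
python3 -m jog '[[[0.003,-0.036,0],[0,0,0]],[[0.005,-0.072,0],[0,0,0]],[[0.008,-0.108,0],[0,0,0]],[[0.011,-0.144,0],[0,0,0]],[[0.013,-0.18,0],[0,0,0]]]' 0 20
python3 -m jog '[[[0.003,-0.036,0.004],[0,0,-0.1]],[[0.005,-0.072,0.008],[0,0,-0.2]],[[0.008,-0.108,0.012],[0,0,-0.3]],[[0.011,-0.144,0.016],[0,0,-0.4]],[[0.013,-0.18,0.02],[0,0,-0.464]]]'
python3 - <<'E'
from h import *
to(car(-.13,0,.09),down(102.5))
E
```

```text
t: 13.05
tool_pos: [0.4983, 0.0655, 0.2139]
tool_rot: [-0.384, -3.118, 0.003]
contact_force: [0.2, -0.0, 0.3]
opening: 0.0124
grip_force: 0.0
t: 13.55
tool_pos: [0.4419, -0.1059, 0.1941]
tool_rot: [0.347, -3.122, 0.002]
contact_force: [-0.1, 0.4, -0.1]
opening: -0.0001
grip_force: 0.0
t 13.55 shift [-0.0089  0.0006  0.1041] turn [-0.0015 -0.0002  0.0034] q [-0.4  -0.35  2.04 -0.    1.46 -2.19]
```

```bash
python3 -m jog '[[[0,0,0.04],[0,0,0]],[[0,0,0.08],[0,0,0]],[[0,0,0.104],[0,0,0]],[[-0.01,0,0.104],[0,0,0]],[[-0.025,0,0.104],[0,0,0]]]'
python3 -m jog '[[[-0.02,0,0],[0,0,0]],[[-0.04,0,0],[0,0,0]],[[-0.06,0,0],[0,0,0]],[[-0.075,0,0],[0,0,0]],[[-0.075,0,0.005],[0,0,0]]]'
python3 - <<'E'
from h import *
to(car(-.03,0,.072),down(102.5)); print(icar(pose()[1]))
t=optics.get_image("top"); cv2.imwrite("pics/x.png",t["image"])
E
```

```text
t: 14.05
tool_pos: [0.4673, -0.0993, 0.0905]
tool_rot: [0.341, -3.122, 0.002]
contact_force: [1.1, -0.7, 0.8]
opening: -0.0001
grip_force: 0.0
t: 14.55
tool_pos: [0.5442, -0.0833, 0.0886]
tool_rot: [-0.344, 3.117, -0.006]
contact_force: [-0.4, -0.1, 1.6]
opening: -0.0002
grip_force: 0.2
t 14.55 shift [-0.0041  0.0006  0.0166] turn [-0.0041  0.0049  0.0014] q [-0.29  0.01  1.91 -0.    1.22 -2.08]
[-0.03415968 -0.00054242  0.08856136]
```

```bash
python3 -m jog '[[[-0.004,0,0.004],[0,0,0]],[[-0.004,0,0.008],[0,0,0]],[[-0.004,0,0.011],[0,0,0]],[[-0.004,0,0.014],[0,0,0]],[[-0.004,0,0.015],[0,0,0]]]'
python3 -m jog '[[[0,0,0.001],[0,0,0]],[[0,0,0.001],[0,0,0]]]'
```

```text
t: 15.1
tool_pos: [0.544, -0.0826, 0.0709]
tool_rot: [0.342, -3.122, 0.002]
contact_force: [-2.0, 0.9, 6.3]
opening: -0.0002
grip_force: 2.8
t: 15.3
tool_pos: [0.5441, -0.0826, 0.0709]
tool_rot: [0.342, -3.122, 0.002]
contact_force: [-3.6, -0.1, 6.4]
opening: -0.0
grip_force: 3.5
```

```bash
python3 -m jog '[[[0,0,-0.03],[0,0,0]],[[0,0,-0.07],[0,0,0]],[[-0.02,0,-0.095],[0,0,0]],[[-0.06,0,-0.095],[0,0,0]],[[-0.1,0,-0.095],[0,0,0]]]'
python3 -m jog '[[[-0.04,0,0],[0,0,0]],[[-0.062,0,0],[0,0,0]],[[-0.062,0,0],[0,0,0]]]'
python3 - <<'E'
from h import *
to(car(.125,0,.09),down(102.5)); print(icar(pose()[1]))
E
```

```text
t: 15.8
tool_pos: [0.6437, -0.0609, 0.1669]
tool_rot: [-0.34, 3.12, -0.004]
contact_force: [-0.0, -1.0, 0.5]
opening: 0.0004
grip_force: 0.0
t: 16.1
tool_pos: [0.7042, -0.0467, 0.1642]
tool_rot: [-0.344, 3.123, -0.002]
contact_force: [-0.8, 0.7, 0.2]
opening: -0.0
grip_force: 0.0
t 16.1 shift [ 0.005  -0.0005  0.0742] turn [-0.0015  0.      0.0011] q [-0.17  0.28  1.47 -0.    1.39 -1.96]
[0.12996169 0.00057914 0.16415059]
```

```bash
python3 -m jog '[[[0,0,0.035],[0,0,0]],[[0,0,0.074],[0,0,0]],[[0,0,0.074],[0,0,0]],[[0.015,0,0.074],[0,0,0]],[[0.035,0,0.074],[0,0,0]]]'
python3 -m jog '[[[0.02,0,0],[0,0,0]],[[0.04,0,0],[0,0,0]],[[0.06,0,0],[0,0,0]],[[0.062,0,0.005],[0,0,0]],[[0.062,0,0.009],[0,0,0]]]'
python3 - <<'E'
from h import *
to(car(.033,0,.0715),down(102.5)); print(icar(pose()[1]))
E
```

```text
t: 16.6
tool_pos: [0.6684, -0.0553, 0.0925]
tool_rot: [-0.342, 3.121, -0.003]
contact_force: [1.3, 0.3, 1.4]
opening: 0.0
grip_force: 0.6
t: 17.1
tool_pos: [0.6081, -0.0688, 0.0833]
tool_rot: [-0.341, 3.121, -0.004]
contact_force: [-0.3, -0.3, 0.3]
opening: 0.0
grip_force: 0.2
t 17.1 shift [-0.0015  0.0002  0.0118] turn [-0.0027  0.002  -0.0006] q [-0.23  0.15  1.76 -0.    1.22 -2.02]
[ 0.03145434 -0.00018962  0.08331159]
```

```bash
python3 -m jog '[[[0,0,0.004],[0,0,0]],[[0,0,0.007],[0,0,0]],[[0,0,0.01],[0,0,0]],[[0,0,0.012],[0,0,0]],[[0,0,0.012],[0,0,0]]]'
python3 -m jog '[[[0,0,0.0],[0,0,0]],[[0,0,0.001],[0,0,0]]]'
```

```text
t: 17.6
tool_pos: [0.6082, -0.0684, 0.0709]
tool_rot: [0.343, -3.122, 0.002]
contact_force: [-3.7, 0.2, 6.5]
opening: -0.0003
grip_force: 3.4
t: 17.8
tool_pos: [0.6083, -0.0684, 0.0707]
tool_rot: [0.343, -3.122, 0.003]
contact_force: [-7.6, 0.2, 14.3]
opening: 0.0002
grip_force: 7.0
```

```bash
python3 -m jog '[[[0,0,-0.03],[0,0,0]],[[0,0,-0.07],[0,0,0]],[[0,0,-0.11],[0,0,0]],[[0,0,-0.15],[0,0,0]],[[0.01,-0.04,-0.155],[0,0,0]]]'
python3 -m jog '[[[0.02,-0.04,0],[0,0,0]],[[0.021,-0.08,0],[0,0,0]],[[0.021,-0.12,0],[0,0,0]],[[0.021,-0.13,0],[0,0,0]]]'
python3 - <<'E'
from h import *
to(car(0,-.16,.15),down(102.5)); print(icar(pose()[1]))
t=optics.get_image("top");s=optics.get_image("side")
cv2.imwrite("pics/c8.png",np.hstack([cv2.resize(t["image"][120:270,200:400],(440,330)),cv2.resize(s["image"][120:300,200:380],(330,330))]))
E
```

```text
t: 18.3
tool_pos: [0.6103, -0.1072, 0.2314]
tool_rot: [-0.35, 3.111, -0.007]
contact_force: [1.5, -1.1, 0.7]
opening: -0.0
grip_force: 0.0
t: 18.7
tool_pos: [0.6145, -0.2444, 0.2236]
tool_rot: [0.337, -3.123, 0.004]
contact_force: [0.3, 0.5, -1.0]
opening: -0.0002
grip_force: 0.0
t 18.7 shift [-0.0003  0.0133  0.0736] turn [-0.0024 -0.0004 -0.0033] q [-0.49  0.14  1.53 -0.    1.47 -2.28]
[-0.00034063 -0.17307728  0.22360827]
```

View pics/c8.png

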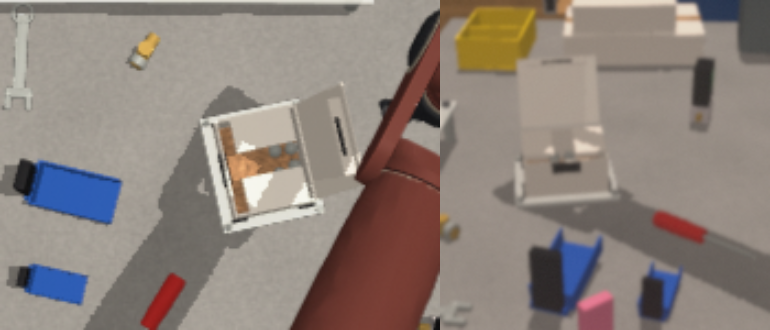

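```bash
python3 -m jog '[[[0,0,0.035],[0,0,0]],[[0,0.005,0.07],[0,0,0]],[[0,0.03,0.07],[0,0,0]],[[0,0.055,0.07],[0,0,0]],[[0,0.075,0.068],[0,0,0]]]'
python3 -m jog '[[[0,0.02,-0.002],[0,0,0]],[[0,0.04,-0.004],[0,0,0]],[[0,0.06,0],[0,0,0]],[[0,0.075,0.005],[0,0,0]],[[0,0.075,0.005],[0,0,0]]]'
python3 - <<'E'
from h import *
for y,z in((-.006,.137),(.0085,.1185),(.0175,.1),(.038,.093)): to(car(0,y,z),down(102.5))
print(icar(pose()[1]))
E
```

```text
t: 19.3
tool_pos: [0.5974, -0.165, 0.1553]
tool_rot: [0.345, -3.121, 0.001]
contact_force: [0.3, -1.6, 1.7]
opening: -0.0
grip_force: 0.4
t: 19.8
tool_pos: [0.5809, -0.0923, 0.1498]
tool_rot: [0.345, -3.121, 0.001]
contact_force: [0.1, 0.2, -0.3]
opening: 0.0
grip_force: 0.1
t 19.8 shift [-0.0003  0.0113  0.0127] turn [-0.0002 -0.0016  0.0022] q [-0.28  0.03  1.78 -0.    1.34 -2.07]
t 19.8 shift [-0.0004  0.0258  0.0312] turn [-0.0002 -0.0016  0.0022] q [-0.28  0.03  1.78 -0.    1.34 -2.07]
t 19.8 shift [-0.0004  0.0348  0.0497] turn [-0.0002 -0.0016  0.0022] q [-0.28  0.03  1.78 -0.    1.34 -2.07]
t 19.8 shift [-0.0005  0.0553  0.0567] turn [-0.0002 -0.0016  0.0022] q [-0.28  0.03  1.78 -0.    1.34 -2.07]
[-0.00024801 -0.01727007  0.14975023]
```

```bash
python3 -m jog '[[[0,0.006,0.007],[0,0,0]],[[0,0.012,0.014],[0,0,0]],[[0,0.019,0.022],[0,0,0]],[[0,0.026,0.031],[0,0,0]],[[0,0.031,0.04],[0,0,0]]]'
python3 -m jog '[[[0,0.006,0.007],[0,0,0]],[[0,0.014,0.01],[0,0,0]],[[0,0.023,0.014],[0,0,0]],[[0,0.027,0.018],[0,0,0]],[[0,0.027,0.02],[0,0,0]]]'
python3 - <<'E'
from h import *
to(car(0,.043,.076),down(102.5))
print(icar(pose()[1]))
t=optics.get_image("top"); im=t["image"]
print(proj(t,[car(0,-.03,.08),car(0,.055,.075)]))
for a in (-.045,-.03,-.015,0,.015,.03,.05): 
  u,v=proj(t,[car(.04,a,.078)])[0]; print(a,im[int(v),int(u)])
E
```

```text
t: 20.3
tool_pos: [0.5751, -0.0638, 0.11]
tool_rot: [-0.342, 3.123, -0.002]
contact_force: [1.0, -0.4, 0.7]
opening: -0.0
grip_force: 0.7
t: 20.8
tool_pos: [0.5691, -0.037, 0.0905]
tool_rot: [0.343, -3.123, 0.001]
contact_force: [-0.5, -0.1, 2.1]
opening: 0.0001
grip_force: 0.6
t 20.8 shift [0.0002 0.0037 0.0145] turn [-0.0007 -0.0002  0.0008] q [-0.2   0.05  1.86 -0.    1.23 -1.98]
[0.0002     0.0392887  0.09050698]
[[330.84543991 190.04715858]
 [301.72594057 196.59563505]]
-0.045 [ 49  58 112]
-0.03 [ 53  63 119]
-0.015 [ 57  66 124]
0 [ 61  71 128]
0.015 [ 62  72 128]
0.03 [ 54  63 117]
0.05 [ 48  58 109]
```

```bash
python3 -m jog '[[[0,0.002,0.002],[0,0,0]],[[0,0.004,0.004],[0,0,0]],[[0,0.005,0.006],[0,0,0]],[[0,0.005,0.007],[0,0,0]],[[0,0.005,0.008],[0,0,0]]]'
python3 -m jog '[[[0,0,0.001],[0,0,0]],[[0,0,0.001],[0,0,0]]]'
python3 -c "
from h import *
print(icar(pose()[1]))
s=optics.get_image('side'); print(proj(s,[car(0,.055,.075),car(0,.055,.09),car(0,-.0,.184)]))"
```

```text
t: 21.35
tool_pos: [0.5684, -0.033, 0.0828]
tool_rot: [-0.342, 3.123, -0.002]
contact_force: [0.2, 0.7, 2.2]
opening: 0.0001
grip_force: 0.6
t: 21.55
tool_pos: [0.5685, -0.033, 0.0824]
tool_rot: [-0.342, 3.123, -0.002]
contact_force: [-0.1, 0.7, 4.4]
opening: 0.0
grip_force: 2.0
[0.00046836 0.04330571 0.08237428]
[[268.0035439  205.86715044]
 [267.80152904 201.11362996]
 [264.84847704 161.45700532]]
```

```bash
python3 -m jog '[[[0,0,0.001],[0,0,0]],[[0,0,0.002],[0,0,0]],[[0,0,0.002],[0,0,0]]]'
python3 -m jog '[[[0,0,0.001],[0,0,0]],[[0,0,0.002],[0,0,0]],[[0,0,0.002],[0,0,0]]]'
```

```text
t: 21.9
tool_pos: [0.5687, -0.0329, 0.0815]
tool_rot: [-0.342, 3.122, -0.002]
contact_force: [-4.1, 2.2, 10.5]
opening: -0.0001
grip_force: 5.0
t: 22.2
tool_pos: [0.5684, -0.0328, 0.0779]
tool_rot: [-0.342, 3.122, -0.002]
contact_force: [0.5, 1.4, 1.9]
opening: -0.0
grip_force: 1.1
```

Gave way; now follow it down to the stop.

```bash
python3 -m jog '[[[0,0,0.001],[0,0,0]],[[0,0,0.002],[0,0,0]],[[0,0,0.002],[0,0,0]]]'
python3 -m jog '[[[0,0,0.001],[0,0,0]],[[0,0,0.001],[0,0,0]],[[0,0,0.001],[0,0,0]]]'
python3 -m jog '[[[0,0,0.001],[0,0,0]],[[0,0,0.001],[0,0,0]],[[0,0,0.001],[0,0,0]]]'
```

```text
t: 22.5
tool_pos: [0.568, -0.0332, 0.0752]
tool_rot: [0.342, -3.123, 0.003]
contact_force: [-0.5, -0.6, 1.3]
opening: -0.0004
grip_force: 0.4
t: 22.8
tool_pos: [0.5682, -0.0332, 0.0749]
tool_rot: [0.342, -3.123, 0.003]
contact_force: [-2.2, 0.5, 2.8]
opening: -0.0002
grip_force: 1.8
t: 23.1
tool_pos: [0.5683, -0.0332, 0.0747]
tool_rot: [0.342, -3.123, 0.003]
contact_force: [-2.6, 1.3, 8.1]
opening: 0.0007
grip_force: 3.8
```

```bash
python3 -m jog '[[[0,0,0.001],[0,0,0]],[[0,0,0.001],[0,0,0]],[[0,0,0.001],[0,0,0]]]'
python3 -m jog '[[[0,0,-0.01],[0,0,0]],[[0,0,-0.04],[0,0,0]],[[0,0,-0.09],[0,0,0]],[[0,0,-0.13],[0,0,0]],[[0,0.04,-0.15],[0,0,0]]]'
python3 -m jog '[[[0,0.05,0],[0,0,0]],[[0,0.1,0],[0,0,0]],[[0,0.15,0],[0,0,0]],[[0,0.18,0],[0,0,0]],[[0,0.18,0],[0,0,0]]]'
python3 - <<'E'
from h import *
t=optics.get_image("top");s=optics.get_image("side")
for d in(t,s):
    im=cv2.cvtColor(d["image"],cv2.COLOR_BGR2HSV)
    m=cv2.inRange(im,(95,80,40),(130,255,255)); u,v=proj(d,[car(0,.055,.075)])[0].astype(int)
    y,x=np.nonzero(m[v-12:v+13,u-25:u+26]); print((u,v),len(x),x.mean()+u-25 if len(x) else 0,y.mean()+v-12 if len(x) else 0)
    for p in((-.03,-.03),(0,-.03),(.03,-.03),(0,0),(0,.03),(0,.045)): 
        a,b=proj(d,[car(*p,.075)])[0]; print(d["image"][int(round(b)),int(round(a))],end='')
    # above the shut lid: where an open lid would show
    a,b=proj(d,[car(0,-.055,.15)])[0]; print("\nopen-lid place",d["image"][int(round(b)),int(round(a))])
    m=cv2.inRange(im,(105,150,60),(125,255,255))
    print([tuple(np.round(np.r_[cv2.minAreaRect(c)[0]])) for c in cv2.findContours(m,0,2)[0] if cv2.contourArea(c)>60])
E
```

```text
t: 23.4
tool_pos: [0.5684, -0.0332, 0.0745]
tool_rot: [0.342, -3.123, 0.003]
contact_force: [-5.9, 1.2, 10.9]
opening: 0.0002
grip_force: 5.7
t: 23.9
tool_pos: [0.5621, 0.0034, 0.2277]
tool_rot: [-0.333, 3.116, -0.008]
contact_force: [0.8, 0.5, -0.0]
opening: 0.0001
grip_force: 0.0
t: 24.4
tool_pos: [0.5194, 0.185, 0.2221]
tool_rot: [-0.35, 3.122, -0.001]
contact_force: [-0.1, -0.3, -0.4]
opening: 0.0006
grip_force: 0.0
(np.int64(301), np.int64(196)) 68 305.0147058823529 195.55882352941177
[231 241 241][231 241 242][230 240 241][231 241 241][230 241 241][145  91  50]
open-lid place [142 149 156]
[(np.float64(247.0), np.float64(210.0))]
(np.int64(268), np.int64(205)) 0 0 0
[61 63 67][205 222 234][208 224 235][207 223 235][182 182 192][145 128 125]
open-lid place [101 107 115]
[(np.float64(321.0), np.float64(278.0)), (np.float64(273.0), np.float64(267.0)), (np.float64(393.0), np.float64(81.0)), (np.float64(328.0), np.float64(10.0)), (np.float64(78.0), np.float64(168.0))]
```

```bash
python3 -c "
from station import job; print(job.finish_job())"
```

```text
the job is handed in; nothing more can be done
None
```

I handed the job in at about 24 s of the 72 s allowed: the four balls are in the carton, both short flaps are folded in, the lid gave way at roughly 10 N and was still shut with the arm clear, and the scoop is back upright where it stood; the hand-in returned no verdict.

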